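Snap the cover onto the driving lamp and keep it pressed

TASK

Pick up the loose round lamp cover, set it level on the rim of the larger of the two driving lamps and let it rest there on the clips for a moment. Then press it straight down until it snaps over the clips, and keep pressing: finish while still holding the snapped-on cover pushed firmly down against the rubber seal below it. Do not shove the other things on the bench about.

Things in the scene. Friction and masses are not known exactly. Their poses are not given: they have to be found in the camera images.
- cover: Loose black plastic lamp cover, about 120 g: round cap 106 mm across, 30 mm high plus a grip rib on top; starts on the bench, open side down. Inside bore 100 mm, with a 3 mm high lip at the lower edge that narrows the mouth to 91 mm; underside of the top 26 mm above the origin. Origin: centre of the skirt's lower edge, z up out of the top. Its turn on the lamp does not matter.
- rib_top (a point): Centre of the top of the cover's grip rib, 56 mm above the cover's origin. The rib is straight, 60 mm long along the cover's x axis, 14 mm wide (y) and 26 mm high (from 30 to 56 mm above the cover's origin); pinch it across y from above. Axes as the cover's.
- lamp: The larger driving lamp, fixed on the bench on its back, lens up; grey housing, bright round front; 107 mm across, 79 mm high. Origin: centre of its foot, z up through the lens centre. Its front barrel is 87 mm across, narrowing over the top 6 mm (73 to 79 mm up) to 71 mm. Snapped on, the cover lies on the seal with its origin 60 mm above the lamp's; it counts as snapped below 62 mm.
- clips (a point): Point on the larger lamp's axis level with the tips of its four sprung steel clips, 66 mm above the lamp's origin. Tips 97 mm across, upper faces sloping. A cover set on loosely rests level on them with its origin about 71 mm above the lamp's. Pushing it down takes a force rising to 9 to 13 N over 5 mm, which then drops suddenly (at about 66 mm); press on and the clips pull it under them.
- seal: The black rubber seal ring around the larger lamp's barrel, below the clips, 107 mm across, 6 mm high; it gives downwards as a spring of 2.5 N per mm, 5 mm at most; pushed firmly, as at the end, it has given 2 mm or more. Origin: centre of its underside, 54 mm above the lamp's origin when not pressed (top at 60 mm).
- small_lamp: A smaller driving lamp of the same look, 72 mm across and 62 mm high, fixed on the bench; the cover does not belong on it. Origin: centre of its foot.
- socket: Loose steel wrench socket standing upright, 28 mm across, 45 mm high; leave it. Origin: centre of its underside.
- jar: Loose small glass jar with a steel lid, 44 mm across, 65 mm high; leave it. Origin: centre of its underside.
- wrench: Loose flat wrench, 180 mm long along its x axis, lying on the bench; leave it.
- screwdriver: Loose screwdriver, 190 mm long along its x axis, lying on the bench; leave it.
- tape_measure: Loose yellow tape measure, 65 x 34 x 62 mm (x, y, z); leave it. Origin: centre of its underside.
- bulb_box: Loose plain cardboard box, 60 x 100 x 55 mm (x, y, z); leave it. Origin: centre of its underside.
Things that resemble listed ones, but are neither listed nor needed, are in the scene too. Leave any blue or red look-alike of the cover alone.

How it is judged:
On the way, in this order (a step that is already met when the one before it is completed fails the run):
1. the cover rests level and centred on the larger lamp's clips, not yet snapped on (horizontal distance between cover and lamp below 0.004 m and angle between cover's own z axis and vertical below 0.06 rad and z of cover in the frame of lamp between 0.0665 and 0.0745 m and contact force between cover and lamp above 0.2 N), for 0.3 s.
2. the cover has snapped under the clips (horizontal distance between cover and lamp below 0.004 m and angle between cover's own z axis and vertical below 0.06 rad and z of cover in the frame of lamp below 0.0625 m), for 0.1 s.
At the end, for the whole second after the job is handed in: The cover is snapped onto the larger lamp (its origin less than 62.5 mm above the lamp's, within 4 mm of the lamp's axis, tilted less than 0.06 rad) and the robot is still pressing it onto the seal: more than 4 N between cover and seal, more than 3 N between robot and cover (all of step 2 and contact force between cover and seal above 4 N and contact force between any of the fingers, the arm and cover above 3 N); the arm keeps its last pose, push and grip.
It fails at once if another loose thing on the bench is shoved more than 30 mm (distance of any of socket, jar, wrench, screwdriver, tape_measure, bulb_box from where it was at the start of the episode above 0.03 m).
It also fails if it takes over 50 s, if anything falls off the work surface, if the arm or the gripper's body presses on something with over 40 N, if the wrist force passes 120 N, or if a joint passes its speed limit or range.

ROBOT

A 7-joint arm with a two-finger parallel gripper is mounted at the origin on the work surface. World frame = base frame: x ahead of the robot, y to its left, z up, the work surface at z = 0. Lengths are in m, angles in rad, forces in N, time in s.
With the tool pointing down it reaches from about 0.425 to 0.95 m from the base axis. Payload 16.7 kg.
Tool frame: the origin (TCP) lies midway between the tips of the shut fingers; the grasp point (between the pads) lies 19 mm behind it (robot.pinch_z is the y of the grasp point in the tool frame, in m); y points along the fingers, x is the direction in which the jaws open and shut, and the axes are right-handed (so a half turn about y gives the same grasp; the last joint's range is limited). The gripper opens to 94 mm and grips with 3 to 60 N. Pads are 16 mm wide; open, the fingers measure 119 mm over their backs; the gripper's body (75 mm by 177 mm) begins 78 mm behind the grasp point.
Start: joints at [0.987, 0.426, 0.074, 1.606, -0.034, 1.111, -0.067], TCP at [0.284, -0.612, 0.205] pointing down, gripper open.
Joint ranges: [-2.85, 2.85], [-0.5, 2.14], [-1.23, 1.37], [0.21, 2.46], [-1.02, 4.16], [0.16, 2.05], [-2.73, 2.73]. Speed limits (rad/s): [1.89, 1.89, 2.39, 2.39, 3.01, 3.01, 3.01].

INTERFACE

Orientations are given as a rotation vector (axis times angle).
In Python, from rig import telemetry, eyes, job, robot gives the robot as it stands.
- The arm moves only by the tool servo_tool, never from a script. Its argument "moves" is a list of rows, each a list of 3 entries, a list of its own where there are three numbers: the shift along the tool's x, y, z in cm, then the turn about the tool's y in degrees, then the closure, from -1 (fully open) to 1 (shut). In form: [[[dx, dy, dz], yaw, fingers], ...]. A call has exactly 5 rows; each row shifts and turns the commanded pose from where the row before left it, along the tool's axes as they then stand; what a row does not reach is not made up. A row lasts 1/10 s, in which the tool goes at most 50 mm and 8.59 degrees, less where a joint would pass 70% of its speed; a pose out of reach is approached as far as the arm can. A call with a gripper value outside its range is refused whole. The fingers move at their own pace and stop on an object; "force" is the grip in N (left out, the last holds). Time passes only in rows, so rows that do not move let the fingers close, or fill a call up. It gives the time, the measured TCP pose, the force and the opening at its end, in the units of the state.
- telemetry.observe(): the state, without advancing time (a new reading comes with each control period).
- eyes.grab_frame(name): name is "scene" or "top" or "wrist"; returns the picture (400x640x3 uint8, red, green, blue); there is no depth.
- eyes.calibration(name): a dict with "K" (3x3 intrinsics, pixels), "position" and "orientation" of the camera in the world. Camera axes: x right, y up, looking along -z (the intrinsics and any distortion apply to the point x, -y, -z); pixel columns grow to the right and rows downward; lengths in m; the calibration is good to about 2 mm. A picture is of the moment at which its call begins: read the wrist's pose just before it. calibration takes no time and is no camera call; for the wrist camera it gives the pose at the moment of the call.
- job.close_job(): hands the job in, once; it reports no verdict.
The state is a dict: "time": time; "joint_positions": joint angles; "dq": joint speeds; "joint_torque": joint torques, N m; "tcp_pos": TCP position; "eef_rot": TCP orientation; "force": force on the tool from outside, world axes, zero at the start; "wrist_torque": the same for the moment, N m; "finger_gap": finger opening in m.
Only numpy, scipy, OpenCV 4.12 (cv2) and the standard library are available. Lean on these libraries where they do the work, as an engineer would, in place of code of your own. Each camera call takes 0.05 s, during which the arm holds its last target.

## Working session

There is one attempt and no reset: what is moved stays moved. The work goes in short steps, Python scripts to look and compute and a tool call to move; the robot and the scene stay as the last step left them, time stands still between calls to the robot, and variables do not carry over. Pictures are saved under pics/ and viewed, and the job is handed in when it is done.

Besides the shell and the picture viewer there is one more tool, called after ">>>" as a command line: name --argument value ..., lists and objects as JSON in quotes. servo_tool: Moves the arm, as the interface text tells. Its arguments: {"type":"object","properties":{"moves":{"type":"array","items":{"type":"array"}},"force":{"type":"number"}},"required":["moves"]}

```bash
ls; mkdir -p pics
python3 - <<'E'
from rig import telemetry, eyes, job, robot
import cv2
print(telemetry.observe()); print(robot.pinch_z)
for n in ["scene","top","wrist"]:
    c=eyes.calibration(n); print(n,c)
    cv2.imwrite(f"pics/{n}0.png",eyes.grab_frame(n)[:,:,::-1])
E
```

```text
pics
{'time': 0.0, 'joint_positions': array([ 0.98647884,  0.42671182,  0.0738678 ,  1.60663559, -0.0340758 ,
        1.11080492, -0.0670914 ]), 'dq': array([ 0.00066794,  0.00049091,  0.00087654, -0.00159554,  0.00173347,
       -0.00027261, -0.00018572]), 'joint_torque': array([-3.65532593e-03, -9.35832524e+01,  3.66452068e+00, -4.54179275e+01,
       -4.88867762e-02,  2.05575395e-02,  2.23685684e-04]), 'tcp_pos': array([ 0.28410073, -0.61179672,  0.20477699]), 'eef_rot': array([-1.38346797,  0.88412838, -0.88222806]), 'force': array([-0.08700688, -0.55712467,  0.31567136]), 'wrist_torque': array([ 0.01890104, -0.01339135, -0.00089926]), 'finger_gap': 0.0939388533646637}
-0.0188
scene {'K': array([[393.2377188 ,   0.        , 320.99710901],
       [  0.        , 393.2377188 , 199.02079709],
       [  0.        ,   0.        ,   1.        ]]), 'position': array([ 1.1586523 , -0.47287229,  0.6439305 ]), 'orientation': array([0.84940626, 0.41107827, 0.88452009])}
top {'K': array([[469.64236267,   0.        , 317.04356042],
       [  0.        , 469.64236267, 199.3896339 ],
       [  0.        ,   0.        ,   1.        ]]), 'position': array([ 0.46789296, -0.04147362,  1.37942471]), 'orientation': array([ 0.08220181, -0.06191579, -1.58747384])}
wrist {'K': array([[352.68954846,   0.        , 320.31252861],
       [  0.        , 352.68954846, 201.38681733],
       [  0.        ,   0.        ,   1.        ]]), 'position': array([ 0.3536049 , -0.57932109,  0.38391945]), 'orientation': array([-0.23406343,  0.15209852, -1.12944374])}
```

View pics/top0.png

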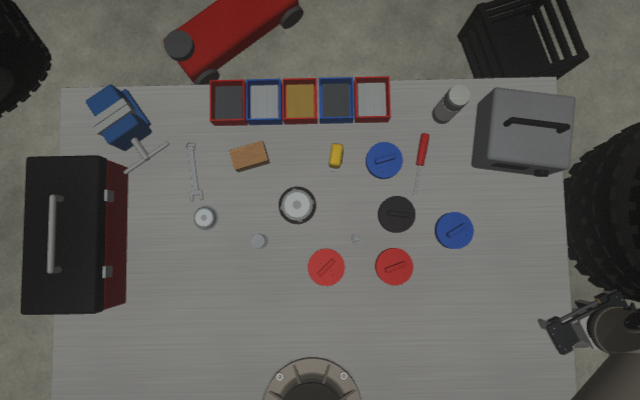

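View pics/scene0.png

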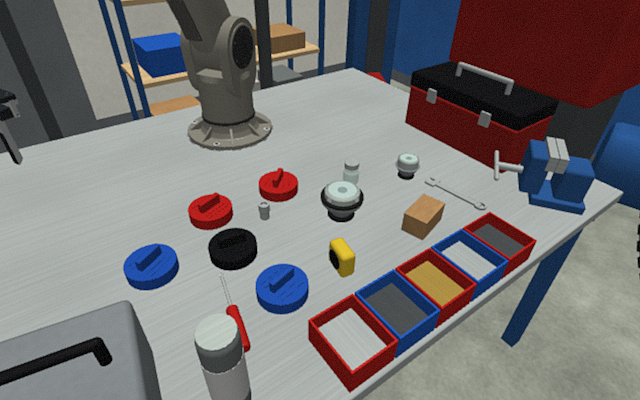

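View pics/wrist0.png

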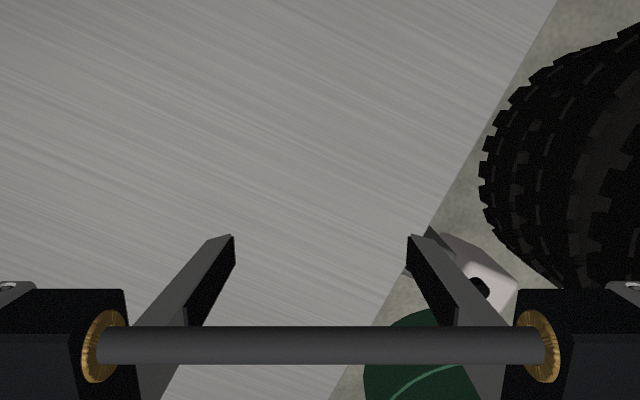

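Top view candidates for the cover: blue at (384,160) and (455,230), red at (326,267) and (394,267), black at (397,214). I choose the black one. Of the lamps, the larger is at (297,205) and the smaller at (204,217). Next is a close crop to check both choices, then measuring.

```bash
cat > h.py <<'E'
import numpy as np, cv2
from scipy.spatial.transform import Rotation as R
def rays(cal,px):
    px=np.atleast_2d(np.array(px,float)); K=cal["K"]
    d=np.c_[(px[:,0]-K[0,2])/K[0,0],-(px[:,1]-K[1,2])/K[1,1],-np.ones(len(px))]
    return R.from_rotvec(cal["orientation"]).apply(d)
def onz(cal,px,z):
    d=rays(cal,px); p=np.array(cal["position"]); return p+d*((z-p[2])/d[:,2])[:,None]
def proj(cal,P):
    q=R.from_rotvec(cal["orientation"]).inv().apply(np.atleast_2d(P)-cal["position"]);K=cal["K"]
    return np.c_[K[0,2]-K[0,0]*q[:,0]/q[:,2],K[1,2]+K[1,1]*q[:,1]/q[:,2]]
E
python3 - <<'E'
from h import *
im=cv2.imread("pics/top0.png")
a=cv2.resize(im[180:250,350:450],None,fx=5,fy=5,interpolation=cv2.INTER_CUBIC)
b=cv2.resize(im[170:240,180:330],None,fx=4,fy=4,interpolation=cv2.INTER_CUBIC)
a=cv2.convertScaleAbs(a,alpha=2.0)
o=np.zeros((a.shape[0]+b.shape[0],600,3),np.uint8); o[:a.shape[0],:500]=a; o[a.shape[0]:,:600]=b
cv2.imwrite("pics/crop1.png",cv2.resize(o,None,fx=.9,fy=.9))
E
```

```text
(no output)
```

View pics/crop1.png

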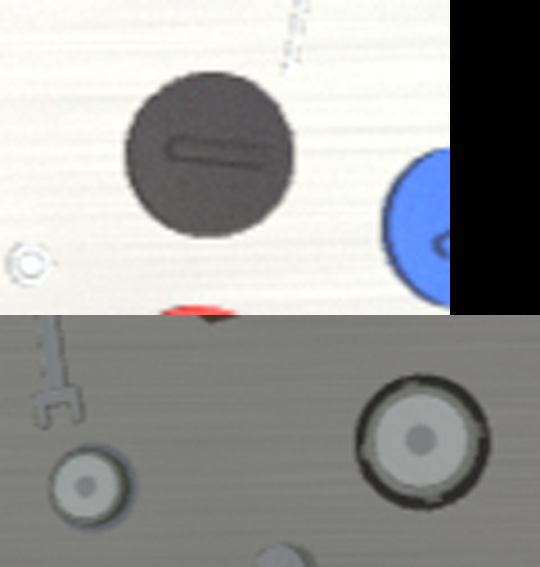

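The crop shows the black cover, centred near (397,214), with its rib running almost left to right and dropping slightly to the right. It also confirms the larger lamp, whose black seal ring is centred near (297,205). Next I measure both in two views.

Run:
```python
from h import *
from rig import eyes
ct=eyes.calibration("top"); cs=eyes.calibration("scene")
im=cv2.imread("pics/top0.png"); g=cv2.cvtColor(im,cv2.COLOR_BGR2GRAY)
def blob(im,box,thr):
    x0,y0,x1,y1=box; g=im[y0:y1,x0:x1].max(2)
    m=(g<thr).astype(np.uint8)
    cs_,_=cv2.findContours(m,cv2.RETR_EXTERNAL,cv2.CHAIN_APPROX_NONE)
    c=max(cs_,key=cv2.contourArea).reshape(-1,2)+[x0,y0]; return c
for name,box,z,thr in [("cover",(370,190,425,240),0.03,75),("sealtop",(272,180,322,230),0.06,70)]:
    c=blob(im,box,thr); e=cv2.fitEllipse(c.astype(np.float32)); h=cv2.convexHull(c.astype(np.int32)).reshape(-1,2)
    print(name,len(c),e, onz(ct,e[0],z), np.linalg.norm(onz(ct,h,z)[:,:2]-onz(ct,e[0],z)[0,:2],axis=1).mean())
# lens
box=(272,180,322,230); x0,y0,x1,y1=box
sub=im[y0:y1,x0:x1].max(2); print(sub[25,::2], sub[:,25][::2])
# rib
sub=im[195:235,378:418].max(2); print("cover vals"); 
for r in range(10,28): print(195+r,sub[r,5:36])
```

```text
cover 103 ((396.11090087890625, 213.99142456054688), (35.863529205322266, 36.42501449584961), 61.57228088378906) [[ 0.54561078 -0.25138961  0.03      ]] 0.052813341388922914
sealtop 103 ((296.87298583984375, 204.85354614257812), (36.06551742553711, 36.329044342041016), 16.675827026367188) [[0.57473437 0.03163507 0.06      ]] 0.051951469290414755
[126 126 126 100  51 119 135 158 159 159 147 128 127 128 132 160 160 160
 160 114  90  44 100 128 129] [128 129 126 100  46 113 150 160 160 160 146 128 128 127 131 158 160 158
 156 114  96  45 108 128 127]
cover vals
205 [ 47  47  47  46  46  49  48  46  45  46  46  45  48  45  45  46  44  44
  47  44  45  43  45  44  45  46  45  44  45  64 105]
206 [45 48 46 45 45 46 46 45 47 46 45 47 48 46 46 45 47 45 45 45 44 45 44 45
 44 46 44 43 44 44 93]
207 [47 46 46 47 45 46 46 47 46 47 46 47 47 45 46 45 47 46 46 44 44 45 46 44
 46 45 44 45 44 45 65]
208 [47 47 47 46 46 48 46 47 47 46 44 46 45 47 46 46 45 44 43 45 45 44 43 45
 45 45 44 46 45 45 46]
209 [49 48 46 47 46 47 46 46 43 47 44 46 46 47 45 46 45 45 46 44 45 46 44 41
 45 43 44 44 45 43 45]
210 
[... 595 characters left out ...]

216 [49 47 48 48 47 46 48 49 47 44 45 41 42 39 40 38 36 37 35 37 38 37 37 40
 41 40 43 44 45 45 46]
217 [47 48 48 47 47 47 48 46 48 46 47 46 46 45 47 46 45 46 45 42 42 40 40 39
 38 43 45 46 46 46 43]
218 [48 49 48 48 47 48 48 48 47 46 45 46 48 46 46 46 47 47 45 45 45 46 45 45
 45 45 45 43 45 46 46]
219 [49 46 48 49 47 47 46 47 48 48 45 46 46 47 46 48 46 45 45 47 47 46 45 44
 46 45 46 45 46 47 46]
220 [48 48 47 48 48 48 47 45 45 48 48 46 46 48 46 47 46 47 46 46 45 44 45 46
 46 48 45 45 47 45 47]
221 [47 49 48 46 49 47 46 46 47 48 47 46 46 45 47 45 46 46 46 43 45 44 44 45
 47 47 45 44 45 45 56]
222 [48 47 48 47 48 48 48 46 47 47 46 46 47 47 47 48 46 48 46 47 45 45 46 46
 48 45 45 45 45 48 79]
```

Run:
```python
from h import *
im=cv2.imread("pics/scene0.png")
a=cv2.convertScaleAbs(cv2.resize(im[215:280,195:270],None,fx=6,fy=6,interpolation=cv2.INTER_CUBIC),alpha=1.8)
b=cv2.resize(im[165:230,305:380],None,fx=5,fy=6,interpolation=cv2.INTER_CUBIC)
b=cv2.convertScaleAbs(b[:,:350],alpha=1.5)
cv2.imwrite("pics/crop2.png",np.hstack([a,b]))
```

```text
(no output)
```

View pics/crop2.png

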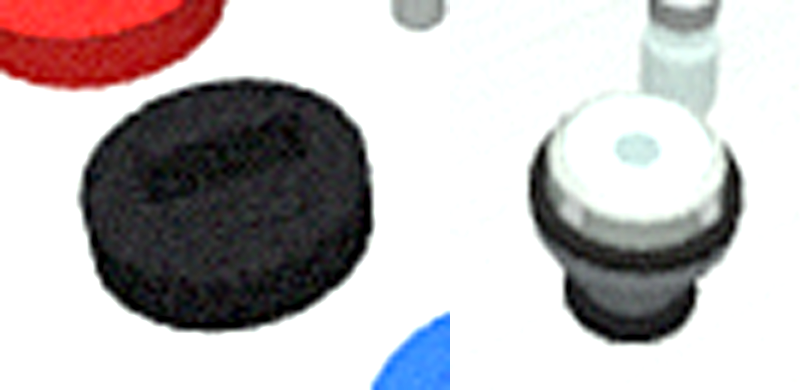

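Both choices are confirmed in the scene view. Next I work out the tool axes and the shift to a point above the cover.

```bash
cat >> h.py <<'E'
def tool(s):
    return np.array(s["tcp_pos"]),R.from_rotvec(s["eef_rot"]).as_matrix()
def yawx(M): return np.degrees(np.arctan2(M[1,0],M[0,0]))
def plan(s,target,xdir=None):
    p,M=tool(s); print("t",s["time"],"tcp",p.round(4),"tool axes (cols)\n",M.round(3),"yawx",yawx(M).round(2),"F",np.round(s["force"],2),"gap",round(s["finger_gap"],4))
    d=M.T@(np.array(target)-p)*100; print("shift tool cm",d.round(2))
    if xdir is not None:
        a=(xdir-yawx(M)+90)%180-90
        # turn about tool y (pointing down): world yaw = -turn
        print("world yaw change",a.round(2),"=> tool-y turn",(-a).round(2))
E
python3 - <<'E'
from h import *
from rig import eyes,telemetry
ct=eyes.calibration("top")
a=onz(ct,[[388,210],[406,212],[388,215],[407,217]],0.056); 
for i,j in((0,1),(2,3)):
    d=a[j]-a[i]; print("rib dir deg",np.degrees(np.arctan2(d[1],d[0])))
print(a.mean(0))
print("cover z.015",onz(ct,[396.11,213.99],.015),"lamp .055",onz(ct,[296.9,204.9],.055))
cs=eyes.calibration("scene")
print(proj(cs,[[0.5456,-0.25,0.03],[.5747,.0316,.079]]))
d=np.degrees(np.arctan2(*(a[1]-a[0])[[1,0]]))
plan(telemetry.observe(),[.5445,-.249,.205],d+90)
E
```

```text
rib dir deg -97.41954783692817
rib dir deg -97.07198395679569
[ 0.54544533 -0.25057773  0.056     ]
cover z.015 [[ 0.54647886 -0.25372053  0.015     ]] lamp .055 [[0.57500594 0.03183737 0.055     ]]
[[234.137574   242.87698273]
 [343.20808955 188.82362335]]
t 0.15 tcp [ 0.2842 -0.6119  0.2049] tool axes (cols)
 [[ 0.421 -0.001  0.907]
 [-0.907  0.001  0.421]
 [-0.001 -1.    -0.   ]] yawx -65.09 F [-1.12 -0.33  0.86] gap 0.0939
shift tool cm [-2.195e+01  1.000e-02  3.890e+01]
world yaw change 57.67 => tool-y turn -57.67
```

>>> servo_tool --moves '[[[-2.2,0,3.9],0,-1],[[-2.2,0,3.9],0,-1],[[-2.2,0,3.9],0,-1],[[-2.2,0,3.9],0,-1],[[-2.2,0,3.9],0,-1]]'

```text
time: 0.65
tcp_pos: [0.4155, -0.4286, 0.2054]
eef_rot: [-1.384, 0.884, -0.883]
force: [0.4, -0.3, -0.8]
finger_gap: 0.094
```

>>> servo_tool --moves '[[[-2.2,0,3.9],0,-1],[[-2.2,0,3.9],0,-1],[[-2.2,0,3.9],0,-1],[[-2.2,0,3.9],0,-1],[[-2.2,0,3.9],0,-1]]'

```text
time: 1.15
tcp_pos: [0.5461, -0.2467, 0.2054]
eef_rot: [-1.384, 0.883, -0.883]
force: [1.4, -0.3, -0.3]
finger_gap: 0.0941
```

>>> servo_tool --moves '[[[0,0,0],-8.2,-1],[[0,0,0],-8.2,-1],[[0,0,0],-8.2,-1],[[0,0,0],-8.2,-1],[[0,0,0],-8.2,-1]]'

```text
time: 1.65
tcp_pos: [0.5452, -0.2483, 0.2053]
eef_rot: [-1.546, 0.325, -0.325]
force: [-0.1, 0.6, -0.1]
finger_gap: 0.0937
```

>>> servo_tool --moves '[[[0,0,0],-8.2,-1],[[0,0,0],-8.4,-1],[[0,0,0],0,-1],[[0,0,0],0,-1],[[0,0,0],0,-1]]'

```text
time: 2.15
tcp_pos: [0.5453, -0.2484, 0.2054]
eef_rot: [-1.568, 0.106, -0.105]
force: [-1.0, 0.7, -0.3]
finger_gap: 0.0941
```

Run:
```python
from h import *
from rig import eyes,telemetry
plan(telemetry.observe(),[.5455,-.251,.205],-7.3)
c=eyes.calibration("wrist"); np.save("w1.npy",c,allow_pickle=True); cv2.imwrite("pics/w1.png",eyes.grab_frame("wrist")[:,:,::-1]); print(c)
```

```text
t 2.15 tcp [ 0.5453 -0.2484  0.2054] tool axes (cols)
 [[ 0.991 -0.     0.134]
 [-0.134  0.     0.991]
 [-0.    -1.     0.   ]] yawx -7.7 F [-1.03  0.7  -0.25] gap 0.0941
shift tool cm [ 0.06  0.04 -0.25]
world yaw change 0.4 => tool-y turn -0.4
{'K': array([[352.68954846,   0.        , 320.31252861],
       [  0.        , 352.68954846, 201.38681733],
       [  0.        ,   0.        ,   1.        ]]), 'position': array([ 0.55595998, -0.1724122 ,  0.38449107]), 'orientation': array([-0.2631492 ,  0.01824705, -0.13427791])}
```

View pics/w1.png

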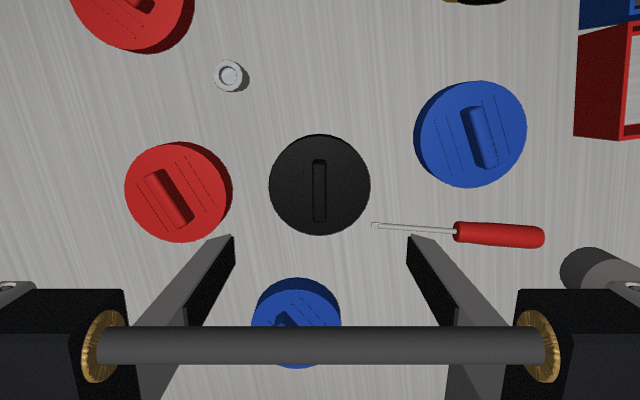

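The wrist view shows the black cover at about (319,184), with its rib running from (319,158) to (319,222). Coloured look-alikes surround it. I measure the centre and the rib.

Run:
```python
from h import *
from scipy.optimize import least_squares
from rig import telemetry
c=np.load("w1.npy",allow_pickle=True).item(); im=cv2.imread("pics/w1.png")
x0,y0,x1,y1=255,120,385,245
m=(im[y0:y1,x0:x1].max(2)<70).astype(np.uint8)
k=max(cv2.findContours(m,cv2.RETR_EXTERNAL,cv2.CHAIN_APPROX_NONE)[0],key=cv2.contourArea).reshape(-1,2)+[x0,y0]
e=cv2.fitEllipse(k.astype(np.float32));print(e,onz(c,e[0],.03),onz(c,e[0],.015))
for t,z in(("left/right at .03",.03),("z0",0)):
  L=k[k[:,0].argmin()];Rr=k[k[:,0].argmax()];T=k[k[:,1].argmin()];B=k[k[:,1].argmax()]
  print(t,onz(c,[L,Rr,T,B],z).round(4))
s=telemetry.observe();p,M=tool(s)
a=cv2.resize(im[145:235,280:360],None,fx=7,fy=6.5,interpolation=cv2.INTER_CUBIC); cv2.imwrite("pics/w1c.png",cv2.convertScaleAbs(a,alpha=2.5))
g=im[:,:,:].max(2).astype(int)
for r in (165,180,195,210,218): print(r,g[r,305:336])
print(g[150:230:1,319])
print(proj(c,[[.5455,-.251,.056],[.5465,-.253,.056]]))
```

```text
((319.0876159667969, 184.58187866210938), (100.27385711669922, 100.40363311767578), 170.92356872558594) [[ 0.54408025 -0.24928481  0.03      ]] [[ 0.54357757 -0.25253762  0.015     ]]
left/right at .03 [[ 0.4946 -0.2335  0.03  ]
 [ 0.594  -0.2651  0.03  ]
 [ 0.546  -0.1979  0.03  ]
 [ 0.5355 -0.3037  0.03  ]]
z0 [[ 0.4894 -0.2387  0.    ]
 [ 0.5973 -0.2729  0.    ]
 [ 0.5452 -0.2     0.    ]
 [ 0.5337 -0.3148  0.    ]]
165 [43 37 40 37 39 35 38 14 22 32 30 30 37 31 28 27 30 28 26 30 18 18 38 36
 40 40 35 35 35 34 36]
180 [37 33 37 33 31 35 30 17 18 32 36 34 33 33 30 36 33 31 29 24 21 19 36 32
 32 31 34 35 30 33 31]
195 [32 31 33 27 33 31 28 20 20 24 28 33 32 32 34 30 32 30 28 24 15 13 34 30
 29 31 31 33 30 33 33]
210 [30 32 28 28 30 32 32 18 17 23 26 28 28 27 26 26 28 25 26 21 17 12 29 29
 31 30 30 28 30 32 29]
218 [30 29 27 26 30 29 27 17 11 24 27 30 26 25 29 19 29 24 20 22 16 17 28 28
 31 26 31 27 26 27 29]
[41 39 40 34 40 40 39 36 39 17 11 15  8 18 27 28 34 34 31 36 32 35 31 34
 34 36 35 32 34 32 30 31 34 30 29 34 33 30 30 34 31 32 32 31 28 34 28 30
 33 26 31 32 30 26 28 27 27 27 29 29 26 31 26 26 32 24 26 25 29 27 24 18
 18 30 25 28 27 25 28 26]
[[320.69604146 191.94578589]
 [322.0094754  193.81857086]]
```

View pics/w1c.png

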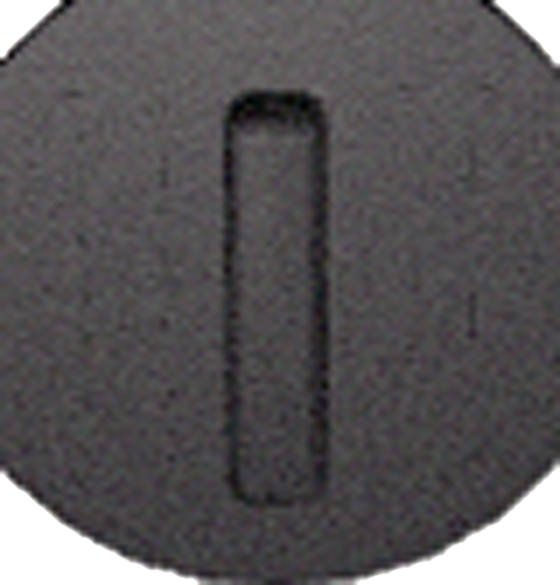

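Run:
```python
from h import *
from rig import telemetry
c=np.load("w1.npy",allow_pickle=True).item()
q=onz(c,[[319.3,163.3],[319.3,222.2],[313.3,190],[325.5,190]],.056);print(q,np.linalg.norm(q[0]-q[1]),np.linalg.norm(q[2]-q[3]))
d=q[0]-q[1];print("dir",np.degrees(np.arctan2(d[1],d[0])))
mid=(q[0]+q[1])/2; print(mid)
plan(telemetry.observe(),[mid[0],mid[1],.1],np.degrees(np.arctan2(d[1],d[0]))-90)
```

```text
[[ 0.5479153  -0.22346111  0.056     ]
 [ 0.54004389 -0.2810384   0.056     ]
 [ 0.53874818 -0.2481516   0.056     ]
 [ 0.55030979 -0.24972215  0.056     ]] 0.05811285447569676 0.011667794813604426
dir 82.21534169761301
[ 0.5439796  -0.25224975  0.056     ]
t 2.2 tcp [ 0.5453 -0.2483  0.2054] tool axes (cols)
 [[ 0.991 -0.     0.133]
 [-0.133  0.     0.991]
 [-0.    -1.     0.   ]] yawx -7.65 F [ 0.32 -0.67 -0.08] gap 0.094
shift tool cm [-0.08 10.54 -0.4 ]
world yaw change -0.13 => tool-y turn 0.13
```

>>> servo_tool --moves '[[[-0.08,2.5,-0.36],0,-1],[[0,3,0],0,-1],[[0,3,0],0,-1],[[0,3,0],0,-1],[[0,2.5,0],0,-1]]'

```text
time: 2.7
tcp_pos: [0.5438, -0.2516, 0.064]
eef_rot: [-1.568, 0.105, -0.104]
force: [0.7, -0.4, -0.2]
finger_gap: 0.0941
```

>>> servo_tool --moves '[[[0,1.5,0],0,-1],[[0,1.2,0],0,-1],[[0,0.5,0],0,-1],[[0,0,0],0,-1],[[0,0,0],0,-1]]'

```text
time: 3.2
tcp_pos: [0.5446, -0.252, 0.0343]
eef_rot: [-1.569, 0.102, -0.104]
force: [0.4, 0.4, 0.6]
finger_gap: 0.094
```

>>> servo_tool --moves '[[[0,0.2,0],0,-1],[[0,0,0],0,1],[[0,0,0],0,1],[[0,0,0],0,1],[[0,0,0],0,1]]' --force 45

```text
time: 3.7
tcp_pos: [0.5441, -0.2519, 0.0316]
eef_rot: [-1.568, 0.103, -0.103]
force: [-0.1, -0.3, -1.0]
finger_gap: 0.0658
```

>>> servo_tool --moves '[[[0,0,0],0,1],[[0,0,0],0,1],[[0,0,0],0,1],[[0,0,0],0,1],[[0,0,0],0,1]]'

```text
time: 4.2
tcp_pos: [0.5441, -0.2518, 0.0315]
eef_rot: [-1.568, 0.103, -0.103]
force: [-0.2, 0.3, -1.3]
finger_gap: 0.0253
```

Run:
```python
from h import *
from rig import eyes,telemetry
s=telemetry.observe();plan(s,[.5455,-.251,.205],-7.3);print(s["wrist_torque"])
cv2.imwrite("pics/w2.png",eyes.grab_frame("wrist")[:,:,::-1])
```

```text
t 4.2 tcp [ 0.5441 -0.2518  0.0315] tool axes (cols)
 [[ 0.991 -0.     0.13 ]
 [-0.13   0.     0.991]
 [-0.    -1.     0.   ]] yawx -7.49 F [-0.22  0.34 -1.33] gap 0.0253
shift tool cm [  0.13 -17.35   0.1 ]
world yaw change 0.19 => tool-y turn -0.19
[ 0.02063961 -0.12382755  0.03626106]
```

View pics/w2.png

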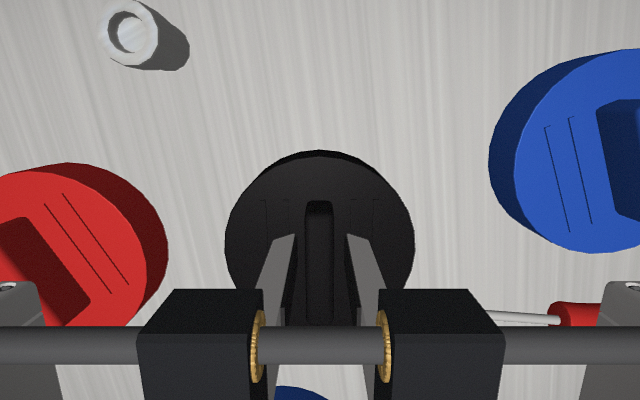

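The fingers are straddling the rib and still closing, with the rib centred at about (319,205).

>>> servo_tool --moves '[[[0,0,0],0,1],[[0,0,0],0,1],[[0,0,0],0,1],[[0,0,0],0,1],[[0,0,0],0,1]]'

```text
time: 4.75
tcp_pos: [0.5441, -0.2518, 0.0315]
eef_rot: [-1.568, 0.103, -0.103]
force: [0.2, 0.6, -0.8]
finger_gap: 0.014
```

>>> servo_tool --moves '[[[0,-0.5,0],0,1],[[0,-1.5,0],0,1],[[0,-3,0],0,1],[[0,-4,0],0,1],[[0,-4,0],0,1]]'

```text
time: 5.25
tcp_pos: [0.5438, -0.2516, 0.1639]
eef_rot: [-1.568, 0.102, -0.103]
force: [0.8, -0.5, -1.3]
finger_gap: 0.0136
```

Run:
```python
from h import *
from rig import eyes,telemetry
c=eyes.calibration("top")
s=telemetry.observe();plan(s,[.575,.0318,.205],-7.3);print(s["wrist_torque"])
cv2.imwrite("pics/w3.png",eyes.grab_frame("wrist")[:,:,::-1])
cv2.imwrite("pics/s3.png",eyes.grab_frame("scene")[:,:,::-1])
```

```text
t 5.25 tcp [ 0.5438 -0.2516  0.1639] tool axes (cols)
 [[ 0.991  0.     0.13 ]
 [-0.13   0.     0.991]
 [ 0.    -1.     0.   ]] yawx -7.48 F [ 0.78 -0.54 -1.33] gap 0.0136
shift tool cm [-0.6  -4.1  28.51]
world yaw change 0.18 => tool-y turn -0.18
[-0.10362343 -0.10929467 -0.06081515]
```

View pics/w3.png

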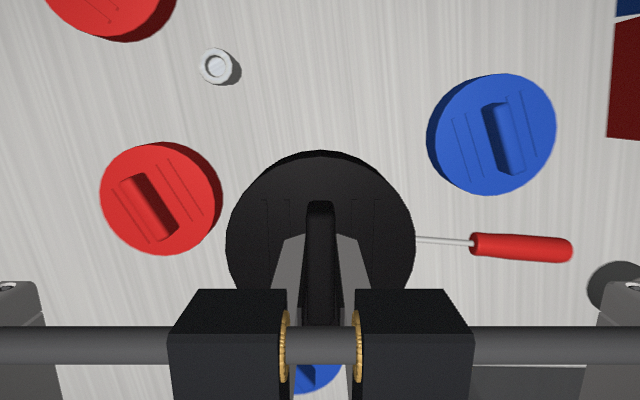

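View pics/s3.png

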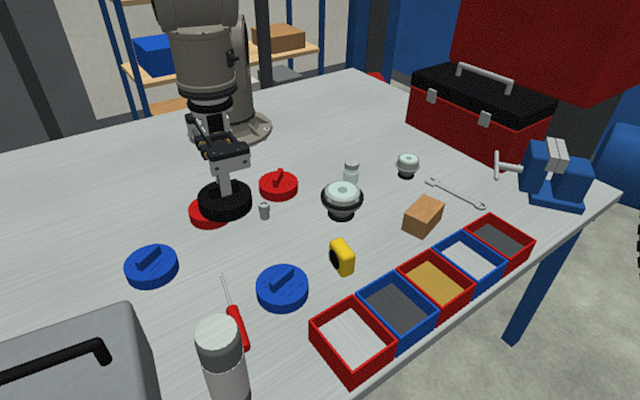

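The cover is lifted and held, and all other objects are where they were. Next I carry it toward the lamp and stop short, so the wrist camera sees the lamp and the held cover together.

>>> servo_tool --moves '[[[0,-2,1.5],0,1],[[0,-2,3],0,1],[[-0.2,0,3.5],0,1],[[-0.2,0,3.5],0,1],[[-0.2,0,2],0,1]]'

```text
time: 5.85
tcp_pos: [0.5558, -0.1142, 0.2024]
eef_rot: [-1.568, 0.1, -0.101]
force: [-0.0, -0.1, -1.9]
finger_gap: 0.0137
```

>>> servo_tool --moves '[[[0,0,1],0,1],[[0,0,0],0,1],[[0,0,0],0,1],[[0,0,0],0,1],[[0,0,0],0,1]]'

```text
time: 6.35
tcp_pos: [0.5569, -0.1085, 0.2014]
eef_rot: [-1.568, 0.104, -0.104]
force: [1.1, -0.5, -1.4]
finger_gap: 0.0142
```

Run:
```python
from h import *
from rig import eyes,telemetry
s=telemetry.observe();plan(s,[.575,.0318,.205],-7.3)
c=eyes.calibration("wrist"); cv2.imwrite("pics/w4.png",eyes.grab_frame("wrist")[:,:,::-1]); np.save("w4.npy",c,allow_pickle=True)
p,M=tool(s); print("cam rel tool",M.T@(c["position"]-p))
```

```text
t 6.35 tcp [ 0.5569 -0.1085  0.2014] tool axes (cols)
 [[ 0.991 -0.     0.132]
 [-0.132 -0.     0.991]
 [-0.    -1.    -0.   ]] yawx -7.58 F [ 1.13 -0.48 -1.36] gap 0.0142
shift tool cm [-0.06 -0.36 14.15]
world yaw change 0.28 => tool-y turn -0.28
cam rel tool [ 0.00035673 -0.17907118  0.07676731]
```

View pics/w4.png

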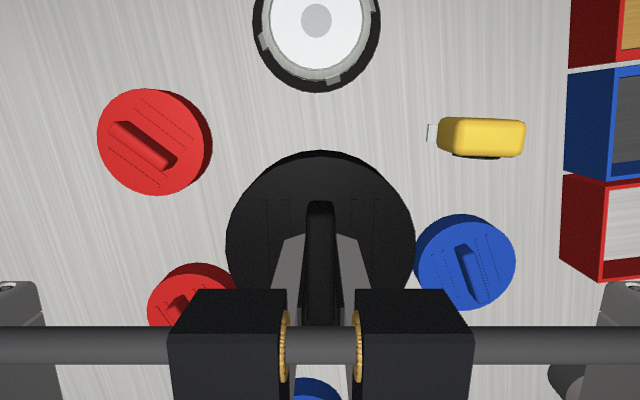

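The wrist view shows the lamp lens near (316,20), cut off at the top, and the held cover centred around (320,240). I move 3 cm closer to get the whole lens in.

>>> servo_tool --moves '[[[-0.06,-0.3,2],0,1],[[0,0,1.5],0,1],[[0,0,0],0,1],[[0,0,0],0,1],[[0,0,0],0,1]]'

```text
time: 6.9
tcp_pos: [0.5609, -0.0732, 0.2043]
eef_rot: [-1.569, 0.103, -0.103]
force: [-0.0, 0.7, -0.7]
finger_gap: 0.0134
```

Run:
```python
from h import *
from rig import eyes,telemetry
s=telemetry.observe();plan(s,[.575,.0318,.205],-7.3)
c=eyes.calibration("wrist"); im=np.ascontiguousarray(eyes.grab_frame("wrist")[:,:,::-1]);cv2.imwrite("pics/w5.png",im); np.save("w5.npy",c,allow_pickle=True)
p,M=tool(s); print("cam rel tool",M.T@(c["position"]-p))
g=im.max(2)
m=(g[0:125,230:400]>150).astype(np.uint8)
k=max(cv2.findContours(m,cv2.RETR_EXTERNAL,cv2.CHAIN_APPROX_NONE)[0],key=cv2.contourArea).reshape(-1,2)+[230,0]
e=cv2.fitEllipse(k.astype(np.float32));print("lens",e,onz(c,e[0],.079),k.min(0),k.max(0))
```

```text
t 6.9 tcp [ 0.5609 -0.0732  0.2043] tool axes (cols)
 [[ 0.991 -0.     0.131]
 [-0.131 -0.     0.991]
 [-0.    -1.    -0.   ]] yawx -7.52 F [-0.05  0.74 -0.71] gap 0.0134
shift tool cm [ 0.02 -0.07 10.59]
world yaw change 0.22 => tool-y turn -0.22
cam rel tool [ 0.00036629 -0.1790767   0.07676017]
lens ((316.991943359375, 67.05506134033203), (103.2936782836914, 110.07149505615234), 0.1688709408044815) [[0.57255329 0.03356216 0.079     ]] [266  12] [369 122]
```

View pics/w5.png

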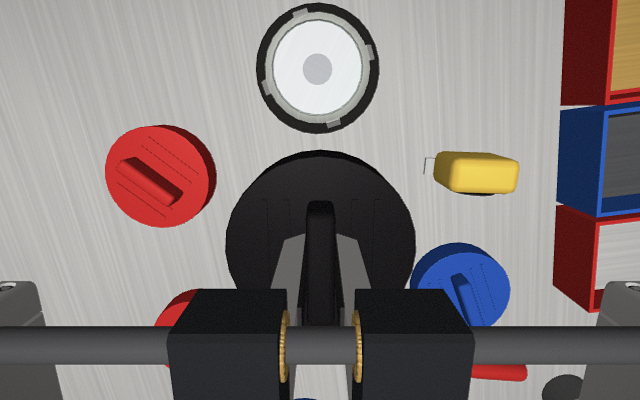

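```bash
cat > m5.py <<'E'
from h import *
from scipy.optimize import least_squares
import sys
c=np.load("w5.npy",allow_pickle=True).item(); im=cv2.imread("pics/w5.png"); g=im.max(2)
def circ(P,r=None):
    if r is None:
        f=least_squares(lambda v:np.hypot(P[:,0]-v[0],P[:,1]-v[1])-v[2],[*P.mean(0)[:2],.05],loss="soft_l1",f_scale=5e-4)
    else: f=least_squares(lambda v:np.hypot(P[:,0]-v[0],P[:,1]-v[1])-r,P.mean(0)[:2],loss="soft_l1",f_scale=5e-4)
    return f.x.round(5),np.sqrt(np.mean(f.fun**2)).round(5)
def radial(cen,r0,r1,test,n=120,stop="first"):
    out=[]
    for a in np.linspace(0,2*np.pi,n,endpoint=False):
        rr=np.arange(r0,r1,.25); xs=cen[0]+rr*np.cos(a); ys=cen[1]+rr*np.sin(a)
        ok=(ys>=0)&(xs>=0)
        v=cv2.remap(g.astype(np.float32),xs.astype(np.float32)[None],ys.astype(np.float32)[None],cv2.INTER_LINEAR)[0]
        if not ok.all(): continue
        i=test(v)
        if i is not None: out.append((xs[i],ys[i]))
    return np.array(out)
print("row67",g[67,255:385:2]); print("col317",g[0:140:2,317])
lens=radial((317,67),30,56,lambda v:int(np.argmin(np.diff(v)[:]) ) )
print("lens ray fit z.079",circ(onz(c,lens,.079)))
E
python3 m5.py
```

```text
row67 [179  34  37  34  35 119 177 179 176 183 238 237 236 234 235 235 235 234
 237 235 235 235 236 234 193 196 195 194 194 194 192 195 195 194 196 196
 194 195 199 236 235 235 237 236 238 236 236 236 236 235 235 235 238 181
 165 177 169 159  33  35  40  35 131 188 192]
col317 [182 136  36  37  34  30 182 177 181 181 135 236 232 234 233 233 233 233
 233 235 234 234 235 235 235 236 236 190 192 195 194 193 195 193 194 196
 195 198 195 196 197 195 200 238 237 236 237 236 237 237 236 236 237 238
 236 237 238 156 171 172 166 156  34  36  36  36  34 178 198 197]
lens ray fit z.079 (array([0.57245, 0.03175, 0.04208]), np.float64(0.00341))
```

```bash
cat >> m5.py <<'E'
print('----')
def below(t): return lambda v:(int(np.argmax(v<t)) if (v<t).any() else None)
def above(t): return lambda v:(int(np.argmax(v>t)) if (v>t).any() else None)
lens=radial((317,67),30,56,below(212)); print("lens px",cv2.fitEllipse(lens.astype(np.float32))[:2],"z.079",circ(onz(c,lens,.079)))
em=radial((317.5,69),4,25,above(215)); print("emblem",circ(onz(c,em,.079)))
def outer(v):
    i=np.where(v<80)[0]; return int(i[-1]) if len(i) else None
o=radial((317,67),52,66,outer); print("outer ring",len(o),"z.06",circ(onz(c,o,.06)),"z.054",circ(onz(c,o,.054)))
# held cover
tz=.2043; zb=tz-.0315
m=(g<60).astype(np.uint8); 
pts=[]
for x in range(262,380,3):
    col=g[138:180,x]; 
    i=np.argmax(col<70)
    if col[i]<70: pts.append((x,138+i-.5))
P=onz(c,pts,zb); print("cover low edge fit",circ(P,.053),circ(P))
side=[]
for y in range(195,240,3):
    l=np.argmax(g[y,215:300]<60); 
    r=np.argmax(g[y,340:430]>60); side.append((215+l-.5,y));side.append((340+r-.5,y))
S=onz(c,side,zb+.03); print(np.array(side)[::6]); print("cover top edge fit",circ(S,.053))
S=onz(c,side,zb+.015); print("mid",circ(S,.053))
E
python3 m5.py | sed '1,/----/d'
```

```text
lens px ((316.9443054199219, 67.17261505126953), (87.23084259033203, 92.76056671142578)) z.079 (array([0.57235, 0.03235, 0.03536]), np.float64(0.00012))
emblem (array([0.57239, 0.03221, 0.01206]), np.float64(0.0001))
outer ring 120 z.06 (array([0.57232, 0.03256, 0.0528 ]), np.float64(0.00014)) z.054 (array([0.57234, 0.03311, 0.05378]), np.float64(0.00014))
cover low edge fit (array([ 0.5611 , -0.07448]), np.float64(0.00016)) (array([ 0.5612 , -0.0737 ,  0.05227]), np.float64(0.00015))
[[241.5 195. ]
 [235.5 204. ]
 [230.5 213. ]
 [228.5 222. ]
 [225.5 231. ]]
cover top edge fit (array([ 0.56581, -0.03318]), np.float64(0.00658))
mid (array([ 0.56109, -0.07136]), np.float64(0.00769))
```

```bash
cat >> m5.py <<'E'
print('====')
for y in (205,215,225,235,245,255): print(y,g[y,218:240],g[y,405:425])
E
python3 m5.py | sed '1,/====/d'
```

```text
205 [189 191 190 186 183 183 186 186 188 188 189 189 188 183 188 194 192 129
  21  34  37  38] [ 83 200 203 196 190 185 188 186 190 187 190 190 190 192 198 195 191 191
 195 197]
215 [191 190 190 192 187 187 184 184 188 186 189 185 133  18  35  32  31  33
  33  38  34  38] [ 30  30  31  30  30  98 198 189 188 190 188 188 190 190 192 196 195 192
 190 193]
225 [191 192 192 188 187 190 189 185 189 177  16  31  35  34  32  30  30  32
  31  35  33  33] [ 31  26  32  30  29  25  24  30  99 197 190 189 190 189 192 196 195 194
 190 191]
235 [183 188 189 191 192 191 194 184  15  31  31  30  31  32  32  31  31  29
  29  30  35  30] [ 31  33  29  28  32  29  28  29  25  32 100 196 189 190 188 193 196 195
 191 188]
245 [186 185 182 187 190 193 184  93  20  32  30  30  30  28  31  32  34  30
  31  28  34  35] [ 31  29  26  29  25  29  29  36  28  23  85 195 191 189 189 188 190 194
 194 190]
255 [187 186 186 185 181 184 192 185  21  26  30  30  28  29  32  31  26  31
  31  27  31  32] [ 28  30  30  27  28  32  25  28  23  35 105 194 190 189 188 190 191 193
 185 125]
```

```bash
cat >> m5.py <<'E'
print('####')
gap=405
pts=[(235.2,205),(230.3,215),(227.5,225),(225.5,235),(225.2,245),(225.6,255),(405.3,205),(410.5,215),(413.4,225),(415.4,235),(415.4,245),(415.5,255)]
S=onz(c,pts,zb+.03); print("cover top edge",circ(S,.053),circ(S))
E
python3 m5.py | sed '1,/####/d'
python3 - <<'E'
from h import *
from rig import telemetry
s=telemetry.observe()
p,M=tool(s); cov=np.array([.5611,-.0740]); off=cov-p[:2]; print(off)
plan(s,[*(np.array([.5724,.0323])-off),.1525])
E
```

```text
cover top edge (array([ 0.56098, -0.07497]), np.float64(0.00033)) (array([ 0.56115, -0.07367,  0.05249]), np.float64(0.00012))
[ 0.00017481 -0.00078349]
t 6.95 tcp [ 0.5609 -0.0732  0.2044] tool axes (cols)
 [[ 0.991 -0.     0.131]
 [-0.131 -0.     0.991]
 [-0.    -1.    -0.   ]] yawx -7.54 F [-1.09 -0.78 -1.1 ] gap 0.0134
shift tool cm [-0.27  5.19 10.69]
```

>>> servo_tool --moves '[[[-0.07,0,2],0,1],[[-0.1,0,3],0,1],[[-0.1,0,3],0,1],[[0,0,2],0,1],[[0,0,0.7],0,1]]'

```text
time: 7.45
tcp_pos: [0.5724, 0.0357, 0.2045]
eef_rot: [-1.568, 0.101, -0.101]
force: [-0.0, 0.1, -0.5]
finger_gap: 0.0137
```

>>> servo_tool --moves '[[[0,2,0],0,1],[[0,3,0],0,1],[[0,2,0],0,1],[[0,1,0],0,1],[[0,0,0],0,1]]'

```text
time: 7.95
tcp_pos: [0.5717, 0.033, 0.1235]
eef_rot: [-1.569, 0.105, -0.102]
force: [0.1, 0.2, -1.6]
finger_gap: 0.0136
```

Run:
```python
from h import *
from rig import telemetry,eyes
s=telemetry.observe(); p,M=tool(s); off=M@np.array([0,0,0])
plan(s,[.5724-.0002,.0323+.0008,.106],-7.5)
im=eyes.grab_frame("scene")[:,:,::-1]; cv2.imwrite("pics/s6.png",cv2.resize(im[110:240,260:430],None,fx=4,fy=4,interpolation=cv2.INTER_CUBIC))
im=eyes.grab_frame("wrist")[:,:,::-1]; cv2.imwrite("pics/w6.png",im)
```

```text
t 7.95 tcp [0.5717 0.033  0.1235] tool axes (cols)
 [[ 0.991 -0.002  0.131]
 [-0.131 -0.     0.991]
 [-0.002 -1.    -0.001]] yawx -7.54 F [ 0.13  0.17 -1.64] gap 0.0136
shift tool cm [0.05 1.75 0.02]
world yaw change 0.04 => tool-y turn -0.04
```

View pics/s6.png

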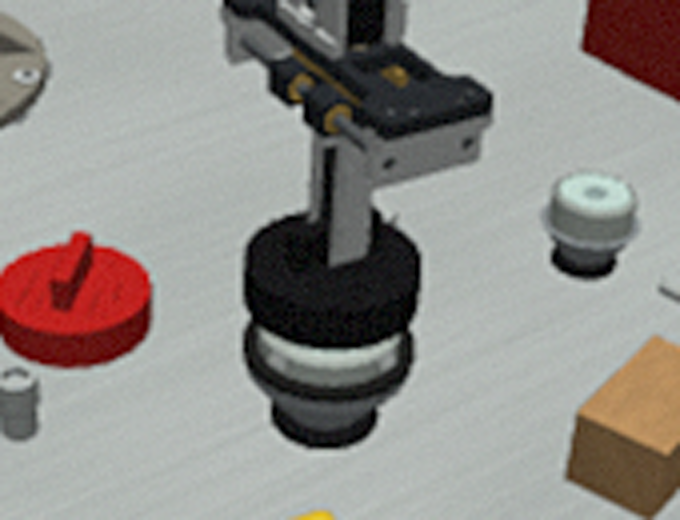

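The scene view shows the cover level and centred just above the lamp. I lower it gently and watch the force.

>>> servo_tool --moves '[[[0.05,0.6,0],0,1],[[0,0.5,0],0,1],[[0,0.4,0],0,1],[[0,0.1,0],0,1],[[0,0,0],0,1]]'

```text
time: 8.55
tcp_pos: [0.5727, 0.0339, 0.1084]
eef_rot: [-1.568, 0.103, -0.102]
force: [-0.3, 0.9, -1.7]
finger_gap: 0.014
```

>>> servo_tool --moves '[[[0,0.1,0],0,1],[[0,0.1,0],0,1],[[0,0.1,0],0,1],[[0,0,0],0,1],[[0,0,0],0,1]]'

```text
time: 9.05
tcp_pos: [0.5728, 0.0339, 0.1055]
eef_rot: [-1.568, 0.103, -0.103]
force: [0.4, 0.4, -1.8]
finger_gap: 0.0136
```

Run:
```python
from h import *
from rig import telemetry,eyes
s=telemetry.observe()
plan(s,[.5724-.0002,.0323+.0008,.1025],-7.5); print(s["wrist_torque"])
im=eyes.grab_frame("scene")[:,:,::-1]; cv2.imwrite("pics/s7.png",cv2.resize(im[110:240,260:430],None,fx=4,fy=4,interpolation=cv2.INTER_CUBIC))
print([(t:=telemetry.observe())["force"].round(2)])
```

```text
t 9.05 tcp [0.5728 0.0339 0.1055] tool axes (cols)
 [[ 0.991 -0.     0.13 ]
 [-0.13   0.     0.991]
 [-0.    -1.     0.   ]] yawx -7.49 F [ 0.43  0.36 -1.77] gap 0.0136
shift tool cm [-0.05  0.3  -0.08]
world yaw change -0.01 => tool-y turn 0.01
[-0.06040361 -0.13661545 -0.0159922 ]
[array([ 0.13,  0.41, -1.29])]
```

View pics/s7.png

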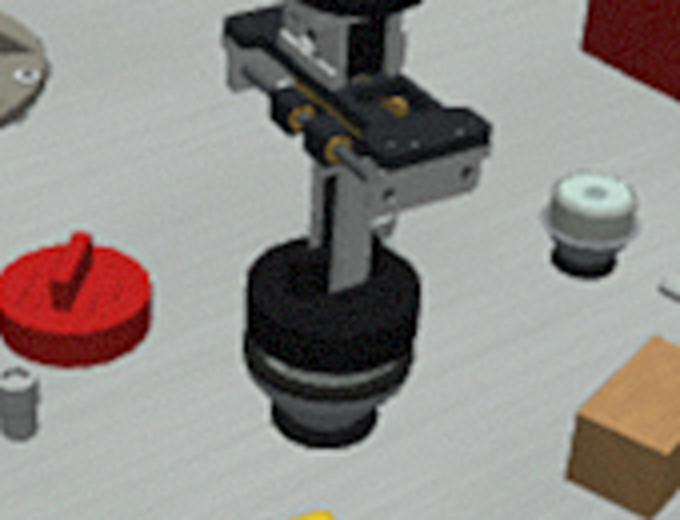

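>>> servo_tool --moves '[[[-0.05,0,-0.08],0,1],[[0,0.1,0],0,1],[[0,0.1,0],0,1],[[0,0,0],0,1],[[0,0,0],0,1]]'

```text
time: 9.6
tcp_pos: [0.5722, 0.0332, 0.1034]
eef_rot: [-1.568, 0.103, -0.103]
force: [-0.6, -0.6, -2.0]
finger_gap: 0.0137
```

>>> servo_tool --moves '[[[0,0.05,0],0,1],[[0,0.05,0],0,1],[[0,0,0],0,1],[[0,0,0],0,1],[[0,0,0],0,1]]'

```text
time: 10.1
tcp_pos: [0.5722, 0.0331, 0.1025]
eef_rot: [-1.568, 0.103, -0.103]
force: [-0.4, -0.1, -1.3]
finger_gap: 0.0136
```

Run:
```python
from h import *
from rig import telemetry,eyes
s=telemetry.observe()
plan(s,[.5724-.0002,.0323+.0008,.1025],-7.5); print(s["wrist_torque"])
```

```text
t 10.1 tcp [0.5722 0.0331 0.1025] tool axes (cols)
 [[ 0.991  0.     0.13 ]
 [-0.13   0.     0.991]
 [ 0.    -1.     0.   ]] yawx -7.49 F [-0.36 -0.07 -1.3 ] gap 0.0136
shift tool cm [-0.  0. -0.]
world yaw change -0.01 => tool-y turn 0.01
[-0.05816875 -0.11377852  0.06856946]
```

No contact force yet, so I continue in half-millimetre steps.

>>> servo_tool --moves '[[[0,0.05,0],0,1],[[0,0,0],0,1],[[0,0.05,0],0,1],[[0,0,0],0,1],[[0,0,0],0,1]]'

```text
time: 10.6
tcp_pos: [0.5724, 0.0332, 0.1016]
eef_rot: [-1.568, 0.102, -0.103]
force: [0.4, 0.0, 2.5]
finger_gap: 0.0137
```

Contact: the vertical force went from about -1.5 to +2.5 N with the cover about 70 mm up. I hold it there.

>>> servo_tool --moves '[[[0,0,0],0,1],[[0,0,0],0,1],[[0,0,0],0,1],[[0,0,0],0,1],[[0,0,0],0,1]]'

```text
time: 11.1
tcp_pos: [0.5722, 0.0331, 0.1015]
eef_rot: [-1.568, 0.103, -0.103]
force: [1.2, -0.0, 3.2]
finger_gap: 0.0139
```

Run:
```python
from h import *
from rig import telemetry,eyes
s=telemetry.observe()
plan(s,[.5724-.0002,.0323+.0008,.0915],-7.5); print(s["wrist_torque"])
im=eyes.grab_frame("scene")[:,:,::-1]; cv2.imwrite("pics/s8.png",cv2.resize(im[110:240,260:430],None,fx=4,fy=4,interpolation=cv2.INTER_CUBIC))
im=eyes.grab_frame("wrist")[:,:,::-1]; cv2.imwrite("pics/w8.png",im)
```

```text
t 11.1 tcp [0.5722 0.0331 0.1015] tool axes (cols)
 [[ 0.991  0.     0.13 ]
 [-0.13   0.     0.991]
 [ 0.    -1.     0.   ]] yawx -7.49 F [ 1.18 -0.02  3.19] gap 0.0139
shift tool cm [-0.    1.   -0.01]
world yaw change -0.01 => tool-y turn 0.01
[-0.08304392 -0.20054733 -0.07179591]
```

View pics/s8.png

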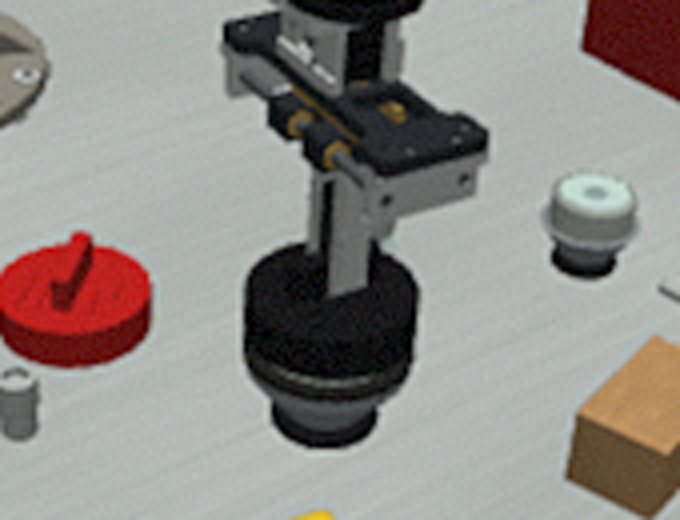

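View pics/w8.png

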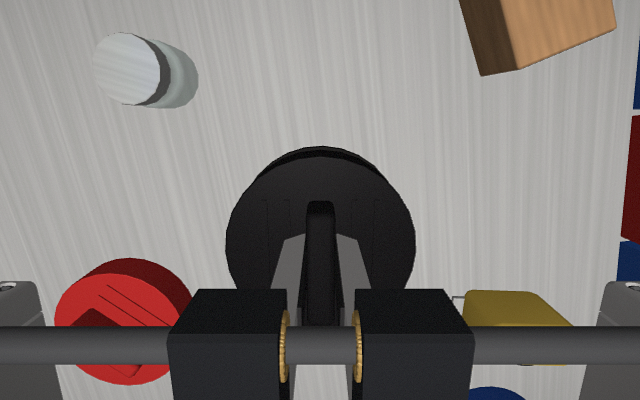

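The cover is level, with the seal showing evenly around its edge, and it is resting at about 3 to 4.5 N. Now I press straight down.

>>> servo_tool --moves '[[[0,0.1,0],0,1],[[0,0.1,0],0,1],[[0,0.1,0],0,1],[[0,0.1,0],0,1],[[0,0.1,0],0,1]]' --force 60

```text
time: 11.7
tcp_pos: [0.5724, 0.0332, 0.0968]
eef_rot: [-1.568, 0.102, -0.103]
force: [0.0, 0.9, 1.4]
finger_gap: 0.0133
```

>>> servo_tool --moves '[[[0,0.1,0],0,1],[[0,0.1,0],0,1],[[0,0.1,0],0,1],[[0,0.1,0],0,1],[[0,0,0],0,1]]'

```text
time: 12.2
tcp_pos: [0.572, 0.0332, 0.0923]
eef_rot: [-1.568, 0.103, -0.102]
force: [-0.3, 0.0, -1.5]
finger_gap: 0.0136
```

>>> servo_tool --moves '[[[0,0.1,0],0,1],[[0,0.1,0],0,1],[[0,0.1,0],0,1],[[0,0,0],0,1],[[0,0,0],0,1]]'

```text
time: 12.7
tcp_pos: [0.5723, 0.0332, 0.0897]
eef_rot: [-1.568, 0.102, -0.103]
force: [0.6, -1.0, 2.7]
finger_gap: 0.0135
```

Run:
```python
from h import *
from rig import telemetry,eyes
s=telemetry.observe()
plan(s,[.5724-.0002,.0323+.0008,.0885],-7.5); print(s["wrist_torque"])
im=eyes.grab_frame("scene")[:,:,::-1]; cv2.imwrite("pics/s9.png",cv2.resize(im[110:240,260:430],None,fx=4,fy=4,interpolation=cv2.INTER_CUBIC))
```

```text
t 12.7 tcp [0.5723 0.0332 0.0897] tool axes (cols)
 [[ 0.991  0.     0.13 ]
 [-0.13   0.     0.991]
 [ 0.    -1.     0.   ]] yawx -7.49 F [ 0.6  -1.03  2.72] gap 0.0135
shift tool cm [-0.01  0.12 -0.01]
world yaw change -0.01 => tool-y turn 0.01
[-0.12765906  0.19956576  0.00187154]
```

View pics/s9.png

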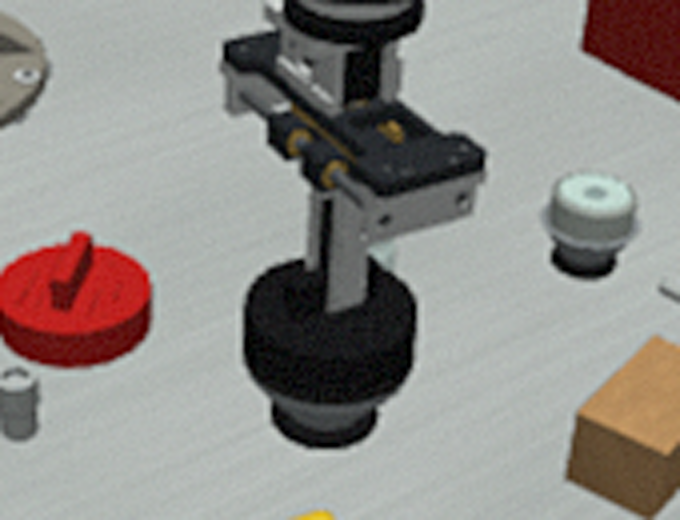

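It has snapped: the force dropped, and is now rising against the seal. I press on firmly.

>>> servo_tool --moves '[[[0,0.1,0],0,1],[[0,0.1,0],0,1],[[0,0,0],0,1],[[0,0,0],0,1],[[0,0,0],0,1]]'

```text
time: 13.25
tcp_pos: [0.5723, 0.0331, 0.0878]
eef_rot: [-1.568, 0.102, -0.103]
force: [-1.8, 0.1, 7.4]
finger_gap: 0.0134
```

>>> servo_tool --moves '[[[0,0.05,0],0,1],[[0,0,0],0,1],[[0,0,0],0,1],[[0,0,0],0,1],[[0,0,0],0,1]]'

```text
time: 13.75
tcp_pos: [0.5723, 0.0331, 0.0874]
eef_rot: [-1.568, 0.103, -0.103]
force: [-2.4, -0.6, 9.4]
finger_gap: 0.0139
```

>>> servo_tool --moves '[[[0,0,0],0,1],[[0,0,0],0,1],[[0,0,0],0,1],[[0,0,0],0,1],[[0,0,0],0,1]]'

```text
time: 14.25
tcp_pos: [0.5723, 0.0332, 0.0873]
eef_rot: [-1.568, 0.102, -0.103]
force: [-2.1, 0.0, 8.6]
finger_gap: 0.0134
```

Run:
```python
from h import *
from rig import telemetry,eyes
s=telemetry.observe()
plan(s,[.5724-.0002,.0323+.0008,.0885],-7.5); print(s["wrist_torque"])
cv2.imwrite("pics/s10.png",eyes.grab_frame("scene")[:,:,::-1])
```

```text
t 14.25 tcp [0.5723 0.0332 0.0873] tool axes (cols)
 [[ 0.991  0.     0.13 ]
 [-0.13  -0.     0.991]
 [ 0.    -1.     0.   ]] yawx -7.49 F [-2.15  0.01  8.62] gap 0.0134
shift tool cm [-0.01 -0.12 -0.01]
world yaw change -0.01 => tool-y turn 0.01
[-0.05623468  0.69253101 -0.00121905]
```

View pics/s10.png

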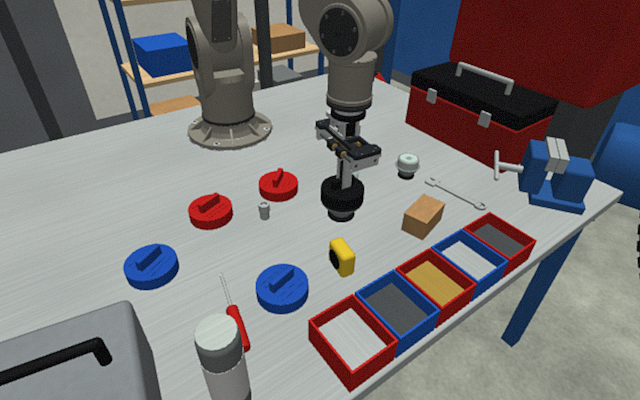

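The cover is on the lamp, the push holds steady at about 9 N (measured), and everything else is in place. I hand the job in.

Run:
```python
from rig import job,telemetry
job.close_job(); s=telemetry.observe(); print(s["time"],s["force"].round(2),s["tcp_pos"].round(4))
```

```text
the job is handed in; nothing more can be done
the job is handed in; nothing more can be done
```

The cover is snapped onto the larger lamp, and I handed the job in at about 14.3 s with the arm still pressing it onto the seal. No verdict was reported.

- **Pick and place:** I picked the black cover up by its rib and centred it over the larger lamp using wrist-camera fits. It rested level on the clips for over 0.5 s at about 3 to 4.5 N, with its origin about 70 mm above the lamp's.
- **Snap and press:** Pressing straight down, the force dropped as the clips gave way, then rose again against the seal.
- **Last checks:** The tool was at a height of 87.3 mm, which puts the cover's origin about 56 mm above the lamp's, so the seal has given about 4 mm. The measured push held at about 8.6 to 9.4 N. By the commanded position, the cover was within 1 mm of the lamp's axis.
- **Other objects:** In the last scene picture, none of the visible objects had moved. The jar was hidden behind the arm, but nothing touched it on the way.
- **Unresolved readings:** A sideways force of about 2 N built up during the final press. The cover fits (radius fixed or free) differed by about 1 mm along the rib, well inside the 4 mm tolerance. I couldn't read the forces after hand-in, because the robot no longer answers.

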